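# Set the tube reader to its green filter and start the reading

## Task

Gently push the red tab on the tube reader's black filter turret around until it points at the green mark, then press the dark read button on the reader fully down and let it come back up. Do not press the button before the turret is set, and leave the bottle, the jar and the tube rack where they stand: use only light pushes of the fingertips, gripping and lifting nothing.

Things in the scene. Friction and masses are not known exactly. Their poses are not given: they have to be found in the camera images.
- reader: fixed white bench instrument, 260 (its x) by 300 mm (its y), flat top 65 mm above the table; origin at the centre of its underside; its front (-x) faces the robot, turned by up to 0.45 rad. On its top: turret at the left, read button at the right front, a sample tube (well radius 13, 22 mm tall) at x +75, y -25 mm, four round marks around the front of the turret
- turret: black disc, radius 56 mm, top 84 mm above the table (hub 5 mm higher), turning about a vertical axis through its origin, which lies on the reader's top face at x 0, y +50 mm of the reader. Its x axis points along its one red tab. Four click positions 0.6 rad apart, one per mark: left within about 0.2 rad of one it snaps to it, within about 0.06 rad. It starts at the grey 'closed' mark
- tab_pointer (a point): point on the turret's x axis, 105 mm from the turning axis, 17 mm beyond the tab's outer end, 4 mm above the reader's top: it lies over the centre of the mark that the tab points at. Hard stops lie 0.22 rad past the two outermost click positions
- tab_top (a point): point on the tab's top face, 76 mm from the turning axis, 115 mm above the table. The tab is a red upright fin 10 mm thick, from 46 to 88 mm radius, from 69 to 115 mm above the table; a light push (about 2 N) on its side at 75 mm radius turns the turret, either way
- mark_green: green round mark, 24 mm across, 2 mm thick, fixed on the reader's top, 105 mm from the turret's axis; origin at the centre of its underside. The green, blue and amber marks change places from run to run; seen from above, going anticlockwise, the places are: coloured, coloured, grey (start), coloured, 0.6 rad apart
- mark_blue: blue round mark, same size and kind; not wanted
- mark_amber: amber round mark, same size and kind; not wanted
- read_button (a joint): spring push button, dark grey, moving straight down: 0 = up, 0.006 m = fully down (5 N); springs back when let go
- read_button_top (a point): centre of the top face of the read button (30 mm across), which stands in a grey collar at x -40, y -110 mm of the reader
- reagent_bottle: loose amber bottle, 48 mm across, 115 mm tall, standing to the left of the reader; origin at the centre of its underside; must not be disturbed
- jar: loose clear jar with a grey lid, 54 mm across, 60 mm tall, to the right of the reader; origin at the centre of its underside; must not be disturbed
- tube_rack: loose grey rack, 60 by 120 by 35 mm, with five purple-capped tubes standing out to 73 mm above the table, behind the reader; origin at the centre of its underside; must not be disturbed

How it is judged:
By the outcome, as a careful person would: the job done as asked, in the order asked, and still so for the second after the job is handed in, with the robot touching nothing.
It also fails if it takes over 48 s, if anything falls off the work surface, if the arm or the gripper's body presses on something with over 40 N, if the wrist force passes 120 N, or if a joint passes its speed limit or range.

## Robot

A 6-joint arm with a two-finger parallel gripper is mounted at the origin on the work surface. World frame = base frame: x ahead of the robot, y to its left, z up, the work surface at z = 0. Lengths are in mm, angles in degrees, forces in N, time in s.
With the tool pointing down it reaches from about 350 to 850 mm from the base axis. Payload 8.1 kg.
Tool frame: the origin (TCP) lies midway between the tips of the shut fingers; the grasp point (between the pads) lies 19 mm behind it; z points along the fingers, y is the direction in which the jaws open and shut (so a half turn about z gives the same grasp; the last joint's range is limited). The gripper opens to 85 mm and grips with 20 to 120 N. Pads are 22 mm wide; open, the fingers measure 114 mm over their backs; the gripper's body (76 mm by 85 mm) begins 54 mm behind the grasp point. The pads swing forward as they close: fully open they stand 13 mm farther back than shut.
Start: joints at [-81.096, 7.471, 85.268, -0, 87.261, -4.893], TCP at [143.108, -582.688, 231.292] pointing down, gripper open.
Joint ranges: [-169.43, 169.43], [-51.17, 129.36], [1.28, 143.12], [-76.62, 256.62], [0, 156.53], [-152.29, 152.29]. Speed limits (degrees/s): [136.94, 136.94, 159.86, 180, 180, 180].

## Interface

Orientations are given as [roll, pitch, yaw] about the fixed x, y, z axes, in that order (R = Rz(yaw) Ry(pitch) Rx(roll)).
In Python, from bench import r gives the robot as it stands.
- The arm moves only by the shell command python3 -m jog 'ROWS' [FORCE]. ROWS is JSON, a list of rows, each a list of 5 numbers: the shift along the tool's x, y, z in m, then the turn about the tool's z in rad, then the opening, from 0 (shut) to 1 (fully open). A call has 1 to 20 rows; each row is the pose to reach, as a shift and turn from the pose measured when the call began, along the tool's axes at that moment; what a row does not reach only later rows make up. A row lasts 1/10 s, in which the tool goes at most 50 mm and 8.59 degrees, less where a joint would pass 70% of its speed; a pose out of reach is approached as far as the arm can. A call with a gripper value outside its range is refused whole. The fingers move at their own pace and stop on an object; FORCE is the grip in N (left out, the last holds). Time passes only in rows, so rows that repeat a pose let the fingers close. It gives the time, the measured TCP pose, the force and the opening at its end, in the units of the state.
- r.sense(): the state, without advancing time (a new reading comes with each control period).
- r.snapshot(name): name is "side" or "top" or "wrist"; returns a dict with "pixels" (480x640x3 uint8, red, green, blue), "K" (3x3 intrinsics, pixels), "R" (3x3) and "t" (3): a world point X has camera coordinates R X + t. Camera axes: x right, y down, z forward; pixel columns grow to the right and rows downward; lengths in mm; the calibration is good to about 2 mm. A picture is of the moment at which its call begins. There is no depth.
- r.hand_in(): hands the job in, once; it reports no verdict.
The state is a dict: "time": time; "joint_pos": joint angles; "qd": joint speeds; "joint_efforts": joint torques, N m; "tool_pos": TCP position; "tcp_rot": TCP orientation; "ft_force": force on the tool from outside, world axes, zero at the start; "wrist_torque": the same for the moment, N m; "finger_gap": finger opening in mm.
Only numpy, scipy, OpenCV 4.12 (cv2) and the standard library are available. Lean on these libraries where they do the work, as an engineer would, in place of code of your own. Each camera call takes 0.05 s, during which the arm holds its last target.

## Working session

There is one attempt and no reset: what is moved stays moved. The work goes in short steps, Python scripts to look and compute and a shell command to move; the robot and the scene stay as the last step left them, time stands still between calls to the robot, and variables do not carry over. Pictures are saved under pics/ and viewed, and the job is handed in when it is done.

```bash
mkdir -p pics; cat > h.py <<'E'
import numpy as np,cv2
from bench import r
def snap(n,f):
    s=r.snapshot(n); cv2.imwrite('pics/'+f,cv2.cvtColor(s['pixels'],cv2.COLOR_RGB2BGR)); np.savez('pics/'+f+'.npz',**{k:np.array(v) for k,v in s.items()}); return s
def ray(s,u,v,z):
    K,R,t=[np.array(s[k],float) for k in('K','R','t')]
    d=R.T@np.linalg.inv(K)@[u,v,1]; c=-R.T@t.ravel()
    return c+d*(z-c[2])/d[2]
def proj(s,X):
    K,R,t=[np.array(s[k],float) for k in('K','R','t')]
    p=K@(R@np.array(X,float)+t.ravel()); return p[:2]/p[2]
E
python3 - <<'E'
from h import *
snap('top','t1.png');snap('side','s1.png')
s=r.sense();print(s['time'],s['tool_pos'],s['tcp_rot'],s['ft_force'],s['finger_gap'])
E
```

```text
0.1 [ 143.04708345 -582.19404558  230.34715852] [-1.79905143e+02 -9.71320822e-03  1.37983260e+01] [ 0.53955391  0.35604706 -0.07074847] 85.33580005638633
```

View pics/t1.png

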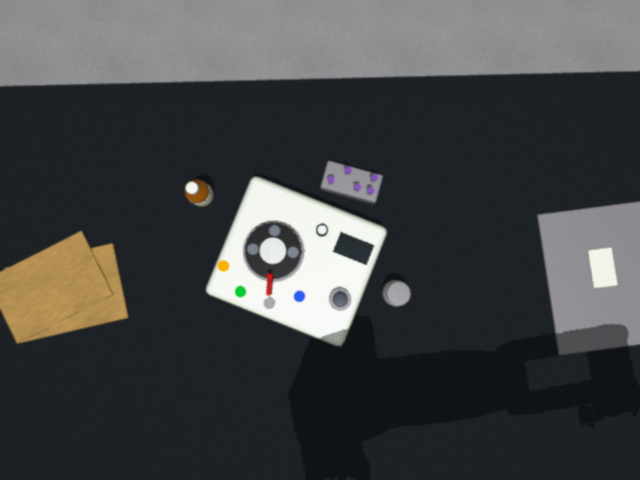

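View pics/s1.png

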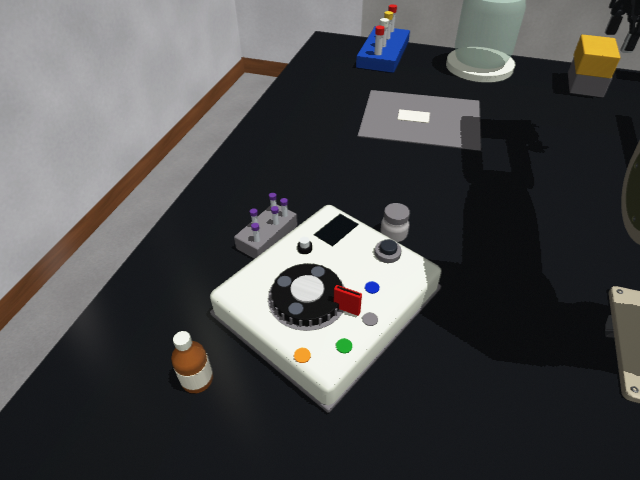

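The top view shows amber (223,266), green (240,292), grey (269,303) with the red tab pointing at it, blue (299,296), button (340,299). Green is one step clockwise of grey, so the tab must go toward +y. I'll enlarge the view to measure.

```bash
python3 - <<'E'
from h import *
im=cv2.imread('pics/t1.png')
cv2.imwrite('pics/t1c.png',cv2.resize(im[170:350,200:400],None,fx=4,fy=3.3333,interpolation=cv2.INTER_CUBIC)[:600])
E
python3 - <<'E'
from h import *
s=np.load('pics/t1.png.npz'); p=s['pixels'].astype(int)
print(s['R'],s['t'],s['K'])
hsv=cv2.cvtColor(s['pixels'],cv2.COLOR_RGB2HSV)
def cen(m,z,n):
    v,u=np.nonzero(m); c=(u.mean(),v.mean()); print(n,c,len(u),ray(s,*c,z))
    return ray(s,*c,z)[:2]
roi=np.zeros(p.shape[:2],bool); roi[255:320,210:320]=1
H,S,V=hsv[...,0],hsv[...,1],hsv[...,2]
A=cen(roi&(abs(H.astype(int)-18)<8)&(S>150),67,'amber')
G=cen(roi&(abs(H.astype(int)-62)<15)&(S>150),67,'green')
B=cen(roi&(abs(H.astype(int)-117)<12)&(S>150),67,'blue')
# circle centre through A,G,B
M=2*np.array([G-A,B-A]); c=np.linalg.solve(M,[G@G-A@A,B@B-A@A]); 
for n,q in zip('AGB',(A,G,B)): print(n,np.linalg.norm(q-c),np.degrees(np.arctan2(*(q-c)[::-1])))
print('axis',c,'hub',ray(s,272.5,250.5,89),'button',ray(s,340,299,72))
cor=[(255,178),(386,229),(342,346),(207,291)]
cp=np.array([ray(s,*q,65)[:2] for q in cor]); print(cp,cp.mean(0),[np.linalg.norm(cp[i]-cp[i-1]) for i in range(4)])
for nm,q,z in (('jar',(397,293),60),('bottle',(192,188),115)): print(nm,ray(s,*q,z))
E
```

```text
[[-0.02850307 -0.99949768  0.01385488]
 [-0.99704621  0.02743878 -0.07173543]
 [ 0.07131924 -0.01585864 -0.99732746]] [  34.35530743  631.44730225 1207.3511774 ] [[585.85078289   0.         322.10211869]
 [  0.         585.85078289 233.62306506]
 [  0.           0.           1.        ]]
amber (np.float64(222.82222222222222), np.float64(265.4222222222222)) 90 [570.40105583 218.71872804  67.        ]
green (np.float64(239.96103896103895), np.float64(291.3246753246753)) 77 [517.57491897 185.29936884  67.        ]
blue (np.float64(298.88461538461536), np.float64(295.7692307692308)) 78 [505.29076883  67.50056207  67.        ]
A 104.85553903808274 104.97662111103365
G 104.85553903808288 139.6606630344863
B 104.85553903808263 -151.56732378386454
axis [597.49833682 117.42498968] hub [596.6336025  116.79441365  89.        ] button [496.65157028 -14.59087751  72.        ]
[[ 746.4288032   150.74206787]
 [ 634.95648712 -112.6463942 ]
 [ 402.81801408  -16.02290195]
 [ 520.08409392  251.53387628]] [576.07184958  68.401662  ] [np.float64(247.77190329696785), np.float64(286.0062223171334), np.float64(251.44456629465566), np.float64(292.1266216170786)]
jar [ 504.88243309 -130.84170258   60.        ]
bottle [721.46612936 268.65095858 115.        ]
```

View pics/t1c.png

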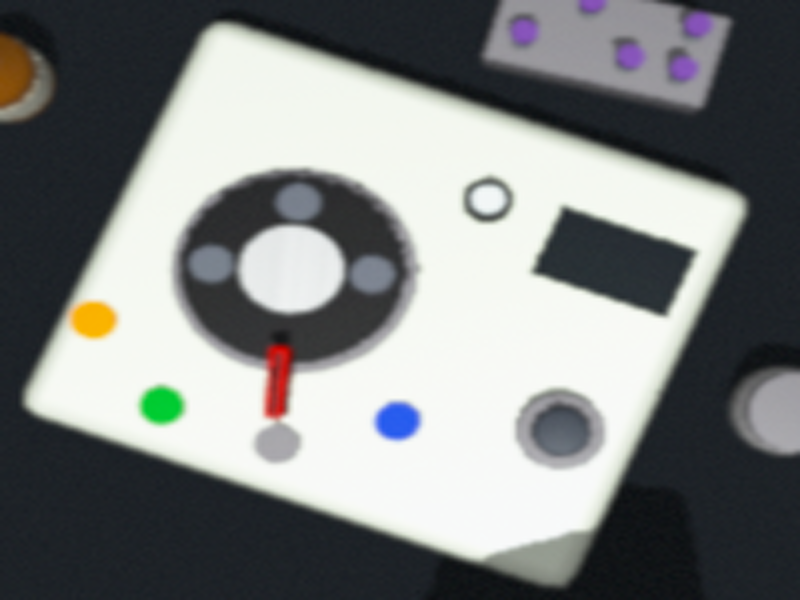

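Geometry checks out: mark circle radius is 104.9 mm (105 given), and axis to button is 166 mm (165 given). The turret axis is at (597.5,117.4), green at 139.7°, grey at about 174°. I'll shut the fingers and move above the start of the push.

```bash
python3 -m jog '[[0.52,-0.564,0.02,-1.225,0],[0.525,-0.564,0.02,-1.225,0],[0.525,-0.564,0.02,-1.225,0],[0.525,-0.564,0.02,-1.225,0],[0.525,-0.564,0.02,-1.225,0],[0.525,-0.564,0.02,-1.225,0],[0.525,-0.564,0.02,-1.225,0],[0.525,-0.564,0.02,-1.225,0],[0.525,-0.564,0.02,-1.225,0],[0.525,-0.564,0.02,-1.225,0],[0.525,-0.564,0.02,-1.225,0],[0.525,-0.564,0.02,-1.225,0],[0.525,-0.564,0.02,-1.225,0],[0.525,-0.564,0.02,-1.225,0],[0.525,-0.564,0.02,-1.225,0],[0.525,-0.564,0.02,-1.225,0],[0.525,-0.564,0.02,-1.225,0],[0.525,-0.564,0.02,-1.225,0],[0.525,-0.564,0.02,-1.225,0],[0.525,-0.564,0.02,-1.225,0]]'
```

```text
time: 2.1
tool_pos: [518.1, 89.7, 211.4]
tcp_rot: [-180.0, -0.1, 83.9]
ft_force: [-0.5, 0.6, 0.4]
finger_gap: -0.1
```

```bash
python3 - <<'E'
from h import *
s=snap('side','s2.png');w=snap('wrist','w2.png')
print(proj(w,[597.5,117.4,89]),proj(w,[597.5-75.6,125.4,115]), proj(s,[518,90,211]))
cv2.imwrite('pics/sw2.png',np.hstack([cv2.resize(cv2.imread('pics/'+f),(400,300)) for f in('s2.png','w2.png')]))
E
```

```text
[427.97480707 182.3450741 ] [319.9091235  187.66604254] [362.40683984 228.53881027]
```

View pics/w2.png

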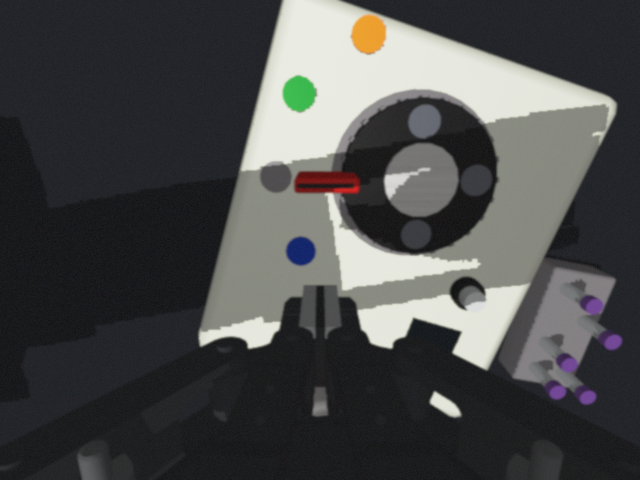

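View pics/s2.png

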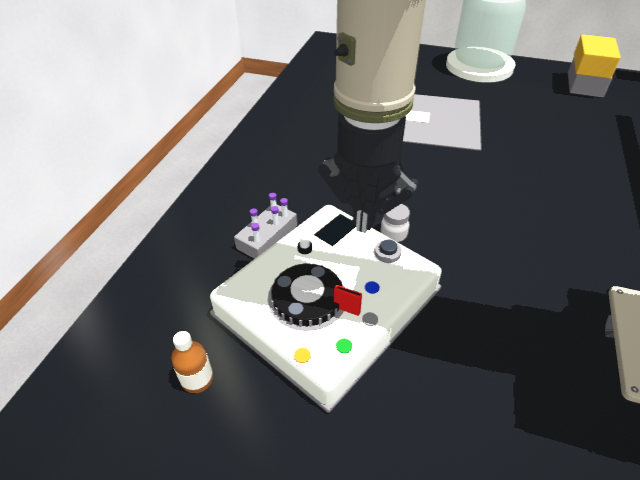

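The wrist view shows the tab (327,182), still on grey (276,177), and the shut fingers at (320,295) short of it and clear of the blue side. Lowering to z of about 96.

```bash
python3 -m jog '[[0,0,0.03,0,0],[0,0,0.06,0,0],[0,0,0.09,0,0],[0,0,0.11,0,0],[0,0,0.115,0,0],[0,0,0.115,0,0],[0,0,0.115,0,0]]'; python3 - <<'E'
from h import *
a=r.sense()
w=snap('wrist','w3.png')
C=np.array([597.5,117.4]);p=a['tool_pos'];yaw=np.radians(a['tcp_rot'][2]);x=np.array([np.cos(yaw),np.sin(yaw)]);y=np.array([np.sin(yaw),-np.cos(yaw)])
for th in (174,170,165,160,155,150,146,143,141,139.7):
  t=np.radians(th); P=C+76*np.array([np.cos(t),np.sin(t)])-16*np.array([np.sin(t),-np.cos(t)])
  d=P-p[:2]; print(th,(d@x/1000).round(4),(d@y/1000).round(4),'turn',(np.radians(174-th)).round(3))
E
```

```text
time: 2.9
tool_pos: [519.2, 89.8, 98.1]
tcp_rot: [179.9, -0.1, 83.9]
ft_force: [0.6, 0.1, 0.7]
finger_gap: -0.2
174 0.0196 -0.0011 turn 0.0
170 0.0249 -0.002 turn 0.07
165 0.0317 -0.0027 turn 0.157
160 0.0385 -0.0027 turn 0.244
155 0.0452 -0.0022 turn 0.332
150 0.0519 -0.0011 turn 0.419
146 0.0571 0.0002 turn 0.489
143 0.061 0.0014 turn 0.541
141 0.0636 0.0024 turn 0.576
139.7 0.0652 0.003 turn 0.599
```

View pics/w3.png

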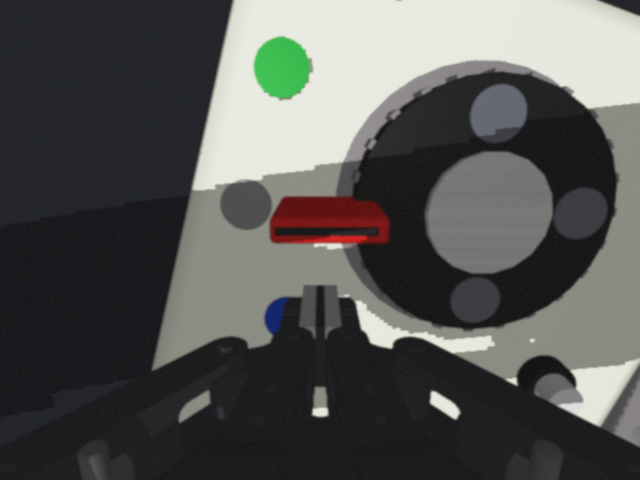

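Fingertips (320,290) are at tab height, centred on the tab. Now a slow arc push toward green, stopping 10° short to check.

```bash
python3 -m jog '[[0.006,0,0.001,0,0],[0.012,0,0.001,0,0],[0.016,-0.001,0.001,0,0],[0.019,-0.001,0.001,0,0],[0.022,-0.0015,0.001,0.035,0],[0.025,-0.002,0.001,0.07,0],[0.0285,-0.0023,0.001,0.115,0],[0.032,-0.0027,0.001,0.16,0],[0.035,-0.0027,0.001,0.2,0],[0.0385,-0.0027,0.001,0.244,0],[0.042,-0.0025,0.001,0.29,0],[0.045,-0.0022,0.001,0.33,0],[0.0485,-0.0016,0.001,0.375,0],[0.052,-0.0011,0.001,0.42,0],[0.052,-0.0011,0.001,0.42,0]]'; python3 - <<'E'
from h import *
w=snap('wrist','w4.png')
E
```

```text
time: 4.45
tool_pos: [523.9, 142.3, 97.5]
tcp_rot: [179.9, -0.2, 59.8]
ft_force: [-0.5, 0.0, -0.7]
finger_gap: 0.4
```

View pics/w4.png

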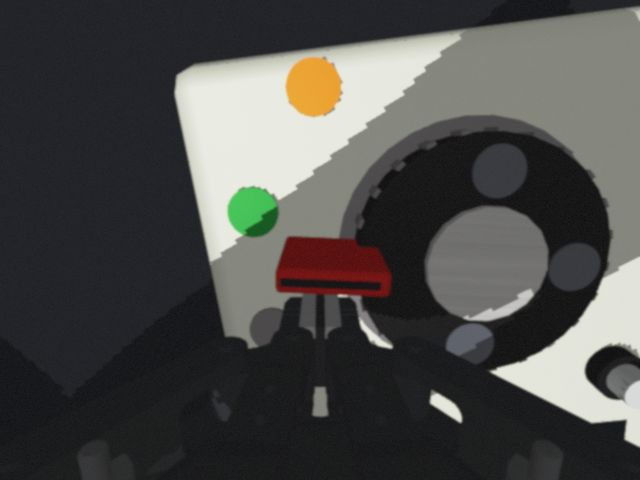

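The tab moved with the fingers, now between grey (268,328) and green (253,211). Working out the rest of the arc.

```bash
python3 - <<'E'
from h import *
a=r.sense()
C=np.array([597.5,117.4]);p=a['tool_pos'];yaw=np.radians(a['tcp_rot'][2]);x=np.array([np.cos(yaw),np.sin(yaw)]);y=np.array([np.sin(yaw),-np.cos(yaw)])
for th in (150,146,143,141,139.7):
  t=np.radians(th); P=C+76*np.array([np.cos(t),np.sin(t)])-16*np.array([np.sin(t),-np.cos(t)])
  d=P-p[:2]; print(th,(d@x/1000).round(4),(d@y/1000).round(4),'turn',(np.radians(149.8-th)).round(3))
E
```

```text
150 -0.0005 0.0001 turn -0.003
146 0.0048 -0.0009 turn 0.066
143 0.0088 -0.0013 turn 0.119
141 0.0116 -0.0015 turn 0.154
139.7 0.0133 -0.0016 turn 0.176
```

Push to about 142°, then back straight off 20 mm.

```bash
python3 -m jog '[[0.0025,-0.0005,0,0.035,0],[0.005,-0.001,0,0.07,0],[0.007,-0.0012,0,0.095,0],[0.009,-0.0013,0,0.12,0],[0.010,-0.0014,0,0.135,0],[0.010,-0.0014,0,0.135,0],[0.010,-0.0014,0,0.135,0],[0.005,-0.0014,0,0.135,0],[-0.002,-0.001,0,0.135,0],[-0.010,-0.001,0,0.135,0],[-0.015,-0.001,0,0.135,0],[-0.015,-0.001,0,0.135,0],[-0.015,-0.001,-0.04,0.135,0],[-0.015,-0.001,-0.085,0.135,0],[-0.015,-0.001,-0.095,0.135,0],[-0.015,-0.001,-0.095,0.135,0]]'; python3 - <<'E'
from h import *
w=snap('wrist','w5.png');s=snap('top','t5.png');
C=[597.5,117.4]
for th in (139.7,143,136):
  t=np.radians(th); print(th,[proj(w,[C[0]+R*np.cos(t),C[1]+R*np.sin(t),115]).round(1).tolist() for R in(46,88)])
print(proj(w,[517.6,185.3,67]))
E
```

```text
time: 6.1
tool_pos: [517.1, 129.7, 195.5]
tcp_rot: [179.7, -0.4, 52.2]
ft_force: [-0.9, -0.2, -0.6]
finger_gap: -0.0
139.7 [[362.3, 182.4], [291.5, 179.3]]
143 [[362.1, 186.8], [291.5, 187.9]]
136 [[362.8, 177.3], [292.0, 169.6]]
[272.42683226 170.39861295]
```

View pics/w5.png

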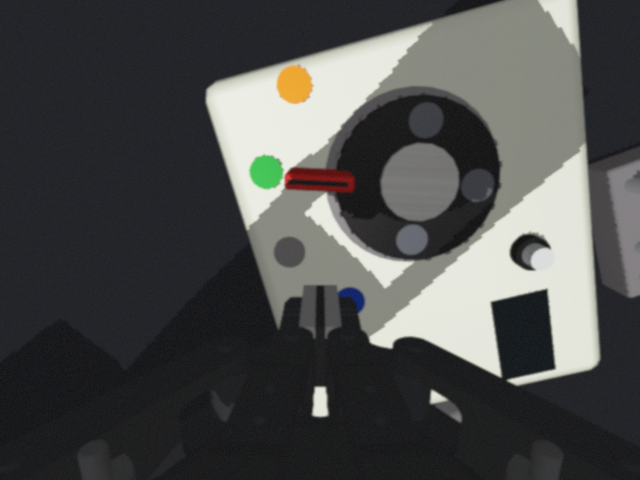

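View pics/t5.png

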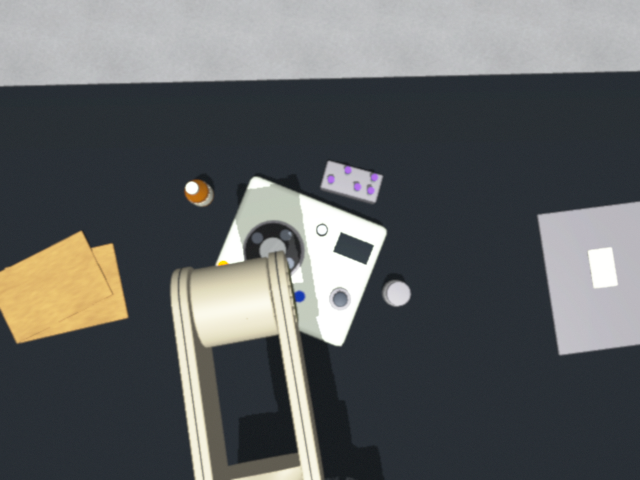

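Tab's slot runs (290,182)–(349,185). Its slope of about 2.9° matches the 2.5° predicted for green (139.7°), and the line meets the green mark (266,172). Bottle, jar and rack are unchanged. Next, over the button.

```bash
python3 -m jog '[[-0.03,0.017,0,0,0],[-0.06,0.034,0,0,0],[-0.09,0.052,0,0,0],[-0.115,0.066,0,0,0],[-0.127,0.072,0,0,0],[-0.127,0.072,0.03,0,0],[-0.127,0.072,0.05,0,0],[-0.127,0.072,0.05,0,0],[-0.127,0.072,0.05,0,0]]'; python3 - <<'E'
from h import *
w=snap('wrist','w6.png');s=snap('side','s6.png')
im=cv2.imread('pics/s6.png')[190:340,200:440]
cv2.imwrite('pics/s6c.png',cv2.resize(im,None,fx=3.3,fy=3.3,interpolation=cv2.INTER_CUBIC))
for z in (65,70,75,80): print(z,proj(w,[496.6,-14.6,z]).round(1),proj(s,[496.6,-14.6,z]).round(1))
print(r.sense()['tool_pos'])
E
```

```text
time: 7.1
tool_pos: [493.0, -14.5, 140.1]
tcp_rot: [-179.9, -0.1, 52.2]
ft_force: [0.8, 0.4, 0.7]
finger_gap: 0.1
65 [325.6 247.9] [384.8 252.4]
70 [325.7 250.4] [385.1 250.4]
75 [325.8 253. ] [385.3 248.3]
80 [325.9 255.7] [385.6 246.3]
[494.46512819 -14.70896682 142.00167564]
```

View pics/w6.png

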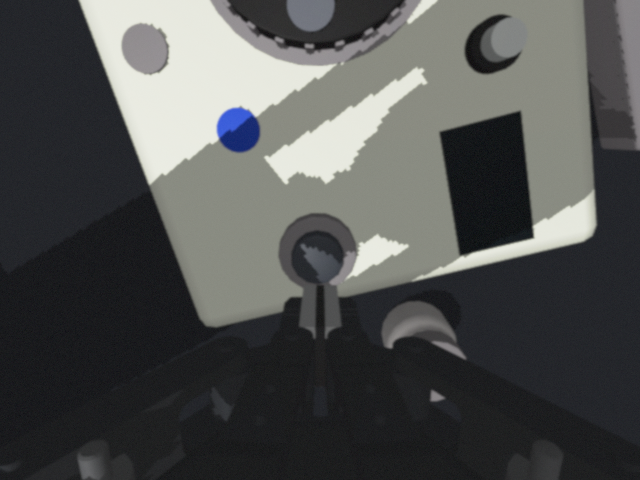

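View pics/s6c.png

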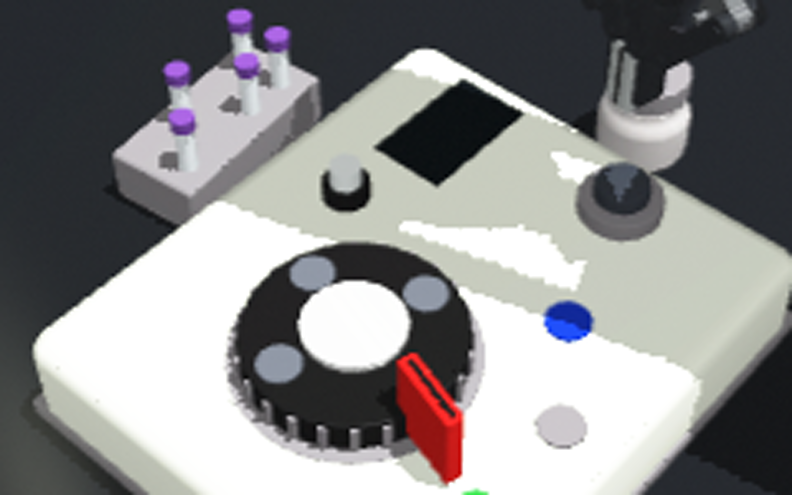

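```bash
python3 - <<'E'
from h import *
from scipy.optimize import least_squares
L=lambda f:np.load('pics/'+f+'.png.npz')
obs=[(L('t1'),(340,298.5)),(L('w6'),(318,258)),(L('s6'),(388.5,246.7))]
f=lambda X:np.concatenate([proj(s,X)-q for s,q in obs])
o=least_squares(f,[496,-15,75]);print(o.x,o.fun)
for z in(74,77,80): print(z,[ray(s,*q,z)[:2].round(1) for s,q in obs])
# tube / reader frame cross-check: button= axis + Rz(yaw)(-40,-160)
C=np.array([597.5,117.4]);
print(proj(obs[1][0],[493.5,-14.5,141]))
w=L('w5'); print('hub wrist',ray(w,420.5,181,89),'green wrist',ray(w,266,172,67))
E
```

```text
[492.9663041  -12.41843733  82.49483768] [-0.80375975  2.6114763   0.52092222 -0.03165003 -0.92758748 -0.08554028]
74 [array([497.7, -14.5]), array([490.9, -14.5]), array([492.4, -21. ])]
77 [array([497.8, -14.4]), array([491.5, -13.7]), array([492.1, -18.1])]
80 [array([498. , -14.3]), array([492.2, -12.9]), array([491.7, -15.1])]
[321.79073511 306.57617277]
hub wrist [593.84099595 119.8402783   89.        ] green wrist [513.25302924 187.2451776   67.        ]
```

The three views agree to about 3 mm: button centre near (494,-14), top at z of about 79. The fingers are above it. Descending in small steps and watching the force.

```bash
python3 -m jog '[[0,0,0.02,0,0],[0,0,0.04,0,0],[0,0,0.05,0,0],[0,0,0.055,0,0],[0,0,0.058,0,0],[0,0,0.058,0,0],[0,0,0.058,0,0]]'; python3 -m jog '[[0,0,0.001,0,0],[0,0,0.002,0,0],[0,0,0.003,0,0],[0,0,0.003,0,0]]'
```

```text
time: 7.9
tool_pos: [495.3, -14.6, 85.0]
tcp_rot: [179.9, -0.2, 52.2]
ft_force: [-0.9, 0.6, 1.6]
finger_gap: -0.2
time: 8.3
tool_pos: [495.9, -14.7, 82.4]
tcp_rot: [179.8, -0.3, 52.2]
ft_force: [0.1, -0.4, 3.8]
finger_gap: -0.3
```

```bash
python3 -m jog '[[0,0,0.001,0,0],[0,0,0.002,0,0],[0,0,0.002,0,0]]'; python3 -m jog '[[0,0,0.001,0,0],[0,0,0.002,0,0],[0,0,0.002,0,0]]'; python3 -c "
from h import *
snap('side','s7.png')
cv2.imwrite('pics/s7c.png',cv2.resize(cv2.imread('pics/s7.png')[190:300,320:460],None,fx=5,fy=5))"
```

```text
time: 8.6
tool_pos: [496.0, -14.8, 81.0]
tcp_rot: [179.8, -0.3, 52.2]
ft_force: [-3.9, 0.1, 9.0]
finger_gap: -0.0
time: 8.9
tool_pos: [496.1, -14.8, 80.7]
tcp_rot: [179.8, -0.2, 52.2]
ft_force: [-9.5, 0.7, 20.7]
finger_gap: 0.2
```

View pics/s7c.png

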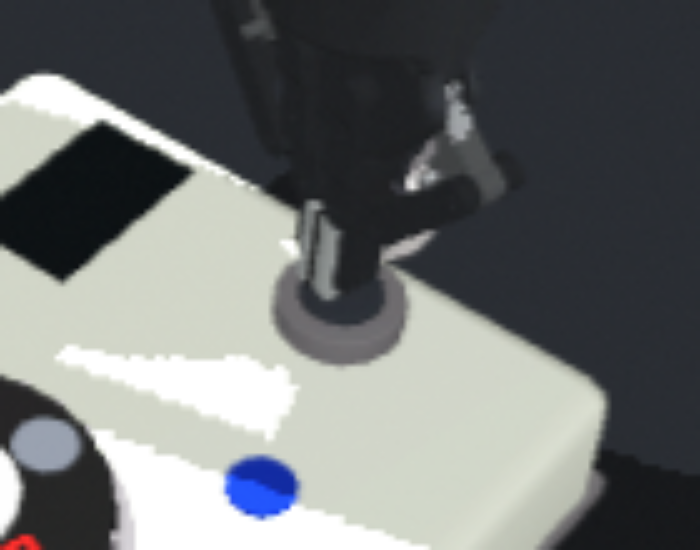

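```bash
python3 -c "
from h import *
a=[cv2.resize(cv2.imread('pics/'+f)[225:275,360:410],None,fx=8,fy=8,interpolation=cv2.INTER_CUBIC) for f in('s6.png','s7.png')]
cv2.imwrite('pics/cmp.png',np.hstack(a))"
```

```text
(no output)
```

View pics/cmp.png

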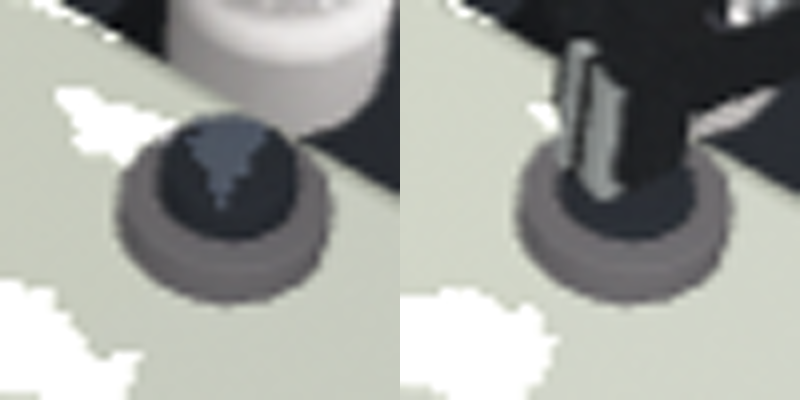

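Left is before and right is during: the button has gone down level with the collar, with a 20 N stop (5 N needed). The tips sit a little rearward, though, so collar contact at the back is possible. I'll release, and look.

```bash
python3 -m jog '[[0,0,-0.004,0,0],[0,0,-0.01,0,0],[0,0,-0.02,0,0],[0,0,-0.025,0,0],[0,0,-0.025,0,0],[0,0,-0.025,0,0]]'; python3 - <<'E'
from h import *
w=snap('wrist','w8.png');s=snap('side','s8.png')
a=[cv2.resize(cv2.imread('pics/s8.png')[225:275,360:410],None,fx=8,fy=8,interpolation=cv2.INTER_CUBIC),cv2.resize(cv2.imread('pics/w8.png')[210:370,240:400],(400,400))]
cv2.imwrite('pics/cmp8.png',np.hstack(a)); print(r.sense()['tool_pos'],proj(w,r.sense()['tool_pos']))
E
```

```text
time: 9.55
tool_pos: [496.0, -14.9, 105.7]
tcp_rot: [179.8, -0.2, 52.2]
ft_force: [-0.1, 0.1, -0.7]
finger_gap: 0.3
[495.66836181 -14.78492324 105.2757163 ] [320.17915593 306.19512981]
```

View pics/cmp8.png

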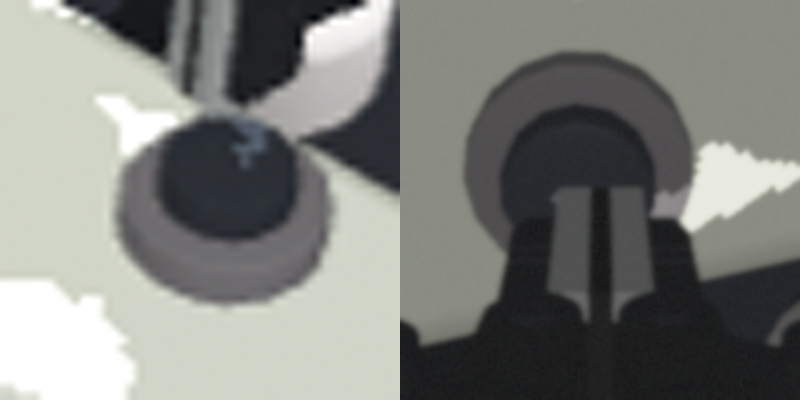

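The button is back up. The wrist crop shows the tips right of the button's centre (601 against 578), about 4 mm along tool y, so a corner may have touched the collar. I'll press once more, centred, to be sure it bottoms.

```bash
python3 -m jog '[[-0.001,-0.004,0,0,0],[-0.001,-0.004,0.01,0,0],[-0.001,-0.004,0.018,0,0],[-0.001,-0.004,0.021,0,0],[-0.001,-0.004,0.021,0,0]]';python3 -m jog '[[0,0,0.001,0,0],[0,0,0.002,0,0],[0,0,0.003,0,0],[0,0,0.003,0,0]]';python3 -m jog '[[0,0,0.001,0,0],[0,0,0.002,0,0],[0,0,0.002,0,0]]';python3 -m jog '[[0,0,0.001,0,0],[0,0,0.002,0,0],[0,0,0.002,0,0]]'
```

```text
time: 10.15
tool_pos: [491.4, -13.0, 83.5]
tcp_rot: [179.9, -0.2, 52.2]
ft_force: [-1.7, 0.1, 3.4]
finger_gap: -0.1
time: 10.55
tool_pos: [491.5, -13.0, 81.0]
tcp_rot: [179.9, -0.2, 52.2]
ft_force: [-3.4, -0.4, 7.0]
finger_gap: -0.1
time: 10.85
tool_pos: [491.7, -13.1, 80.8]
tcp_rot: [179.9, -0.2, 52.2]
ft_force: [-9.9, 0.9, 19.9]
finger_gap: -0.0
time: 11.15
tool_pos: [491.7, -13.1, 80.7]
tcp_rot: [179.9, -0.2, 52.2]
ft_force: [-12.0, 1.1, 21.9]
finger_gap: 0.1
```

```bash
python3 - <<'E'
from h import *
w=snap('wrist','w9.png');s=snap('side','s9.png')
a=[cv2.resize(cv2.imread('pics/s9.png')[225:275,360:410],None,fx=8,fy=8,interpolation=cv2.INTER_CUBIC),cv2.resize(cv2.imread('pics/w9.png')[210:370,240:400],(400,400))]
cv2.imwrite('pics/cmp9.png',np.hstack(a))
E
```

```text
(no output)
```

View pics/cmp9.png

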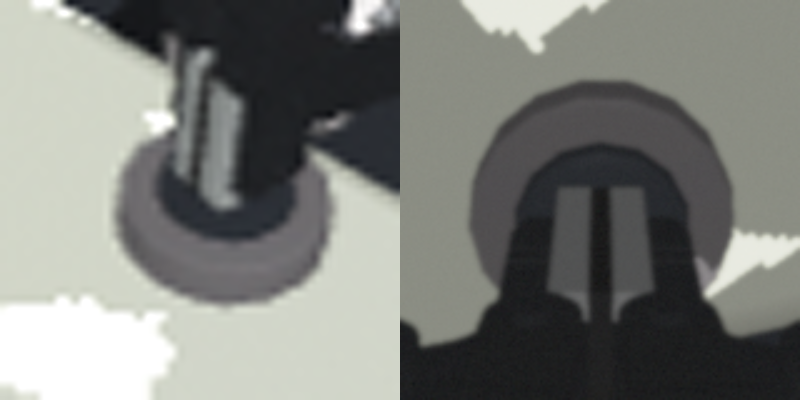

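Now centred sideways (602 against 601), stopping at the same z of 80.7. The tips sit about 3–4 mm toward the rear of the button along tool x. One more press with the tips fully inside the button will separate button bottom from collar.

```bash
python3 -m jog '[[0,0,-0.005,0,0],[0,0,-0.012,0,0],[0.003,0,-0.012,0,0],[0.0035,0,-0.012,0,0],[0.0035,0,-0.012,0,0]]';python3 -m jog '[[0,0,0.003,0,0],[0,0,0.005,0,0],[0,0,0.007,0,0],[0,0,0.007,0,0],[0,0,0.007,0,0]]';python3 -m jog '[[0,0,0.001,0,0],[0,0,0.002,0,0],[0,0,0.002,0,0]]';python3 -m jog '[[0,0,0.001,0,0],[0,0,0.002,0,0],[0,0,0.002,0,0]]';python3 -m jog '[[0,0,0.001,0,0],[0,0,0.002,0,0],[0,0,0.003,0,0],[0,0,0.003,0,0]]';python3 - <<'E'
from h import *
w=snap('wrist','w10.png');s=snap('side','s10.png')
a=[cv2.resize(cv2.imread('pics/s10.png')[225:275,360:410],None,fx=8,fy=8,interpolation=cv2.INTER_CUBIC),cv2.resize(cv2.imread('pics/w10.png')[210:370,240:400],(400,400))]
cv2.imwrite('pics/cmp10.png',np.hstack(a))
E
```

```text
time: 11.75
tool_pos: [493.6, -10.1, 92.2]
tcp_rot: [179.9, -0.1, 52.2]
ft_force: [-0.6, 0.3, 0.1]
finger_gap: 0.5
time: 12.25
tool_pos: [493.5, -10.1, 85.2]
tcp_rot: [179.9, -0.1, 52.2]
ft_force: [-1.4, 0.2, 3.0]
finger_gap: -0.1
time: 12.55
tool_pos: [493.6, -10.2, 83.3]
tcp_rot: [179.9, -0.1, 52.2]
ft_force: [-2.1, 0.5, 3.8]
finger_gap: -0.1
time: 12.85
tool_pos: [493.7, -10.2, 81.3]
tcp_rot: [179.9, -0.2, 52.2]
ft_force: [-2.6, -0.2, 5.1]
finger_gap: 0.1
time: 13.25
tool_pos: [494.0, -10.2, 80.6]
tcp_rot: [179.9, -0.1, 52.2]
ft_force: [-13.1, 0.8, 27.0]
finger_gap: -0.1
```

View pics/cmp10.png

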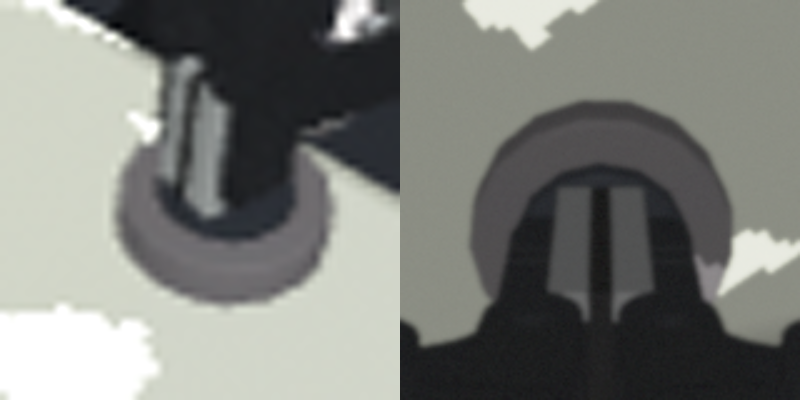

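The spring ramps smoothly: 3.0, 3.8, then 5.1 N at z 81.3, followed by a hard stop at 80.6, the same height at all three placements. That is the button's bottom (5 N at full travel). Retracting upward.

```bash
python3 -m jog '[[0,0,-0.005,0,0],[0,0,-0.015,0,0],[0,0,-0.04,0,0],[0,0,-0.08,0,0],[0,0,-0.12,0,0],[0,0,-0.13,0,0],[-0.05,0,-0.13,0,0],[-0.1,0,-0.13,0,0],[-0.15,0,-0.13,0,0],[-0.2,0,-0.13,0,0],[-0.2,0,-0.13,0,0],[-0.2,0,-0.13,0,0],[-0.2,0,-0.13,0,0]]';python3 - <<'E'
from h import *
snap('top','t11.png');s=snap('side','s11.png')
im=lambda f:cv2.imread('pics/'+f)
cv2.imwrite('pics/c11.png',np.hstack([cv2.resize(im('t11.png')[170:350,180:420],(400,300),interpolation=cv2.INTER_CUBIC),cv2.resize(im('s11.png')[190:400,160:440],(400,300),interpolation=cv2.INTER_CUBIC)]))
m=np.load('pics/t11.png.npz')['pixels'].astype(int); M=(m[...,0]>110)&(m[...,1]<60)&(m[...,2]<60); M[:240]=0;M[310:]=0
v,u=np.nonzero(M); c=ray(np.load('pics/t11.png.npz'),u.mean(),v.mean(),113); print(len(u),c,np.degrees(np.arctan2(c[1]-117.4,c[0]-597.5)),np.hypot(c[1]-117.4,c[0]-597.5))
d=lambda f,R:cv2.imread('pics/'+f)[R].astype(int)
E
```

```text
time: 14.65
tool_pos: [371.4, -168.0, 209.9]
tcp_rot: [179.9, -0.2, 52.3]
ft_force: [-0.7, 0.4, 0.4]
finger_gap: 0.2
97 [548.70879752 157.56004988 113.        ] 140.54219609127506 63.19344147659828
```

View pics/c11.png

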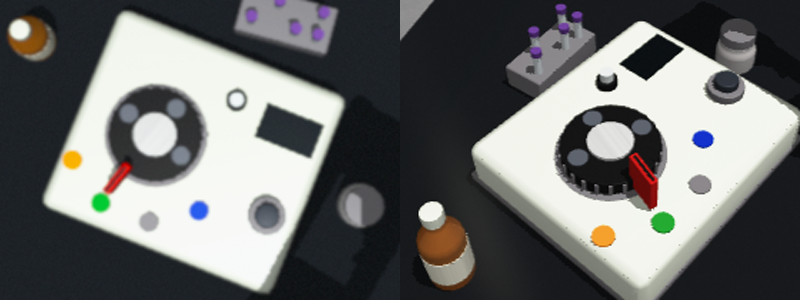

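View pics/t11.png

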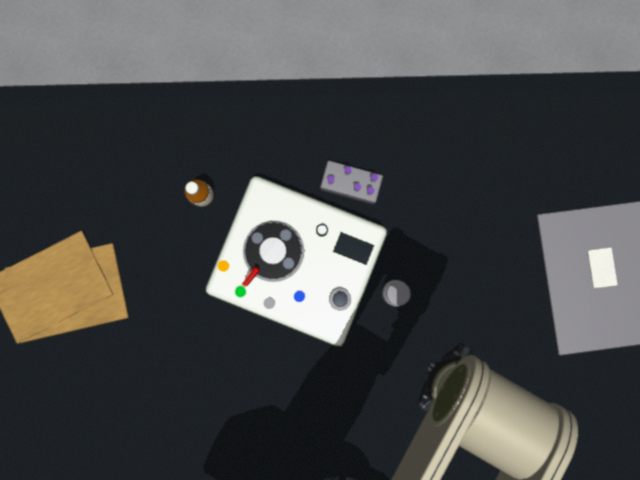

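The tab (251,276) points at green (240,292), measured at 140.5° against 139.7°. The button is up, and the bottle (197,190), jar (397,293) and rack (352,182) are where they started. The arm is clear.

```bash
python3 -c "
from bench import r
print(r.hand_in())"
```

```text
the job is handed in; nothing more can be done
None
```

The turret's red tab now points at the green mark, and the read button was pressed fully down and is back up. The job is handed in; no verdict was reported.

- **Turret:** I pushed the tab one click clockwise with the shut fingertips. It measures 140.5° against 139.7° for green (about 0.014 rad), and the side view agrees.
- **Button:** I pressed it only after the turret was set, and pressed it three times rather than once. The fingertips were off centre by about 4 mm on the first press and 3–4 mm on the second. That left it unclear whether a corner was touching the collar, so I repeated the press with the tips re-centred. The last press rose steadily to 5 N and hit a hard stop at z 80.6–80.7, the same height as the other two.
- **Force:** the highest upward force I read at the wrist was 27 N, with 13 N sideways.
- **Surroundings:** the bottle, jar and rack show no visible movement in the before and after pictures. The arm was clear of everything at 14.7 s when I made the last checks and handed in.
- **Disagreement:** the three cameras differed by 3–6 mm on the button's position, which is why the first press was off centre.

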